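Hang up the ear defenders and shut their case

ROBOT

A 6-joint arm with a two-finger parallel gripper is mounted at the origin on the work surface; the furniture and walls round the work are solid. World frame = base frame: x ahead of the robot, y to its left, z up, the work surface at z = 0. Lengths are in m, angles in rad, forces in N, time in s.
With the tool pointing down it reaches from about 0.3 to 0.875 m from the base axis. Payload 6.4 kg.
Tool frame: the origin (TCP) lies on the centre line of the jaws, within the pads' length; the fingertips stand 22 mm ahead of it and the grasp point (between the pads) lies 3 mm ahead of it; z points along the fingers, y is the line along which they close (so a half turn about z gives the same grasp; the last joint's range is limited). The gripper opens to 85 mm and grips with 20 to 120 N. Pads are 22 mm wide; open, the fingers measure 114 mm over their backs; the gripper's body (76 mm by 85 mm) begins 54 mm behind the grasp point. The pads swing forward as they close: fully open they stand 13 mm farther back than shut.
Start: joints at [1.071, 0.181, 1.607, -0, 1.354, -0.206], TCP at [0.167, 0.55, 0.253] pointing down, gripper open.
Joint ranges: [-2.99, 2.99], [-0.89, 2.07], [0.3, 2.58], [-1.14, 4.28], [0, 2.63], [-3.12, 3.12]. Speed limits (rad/s): [2.57, 2.57, 3.01, 3.14, 3.14, 3.14].

INTERFACE

Orientations are given as a unit quaternion [w, x, y, z].
In Python, from bench import ctrl gives the robot as it stands. The module is installed in compiled form; this text tells all that it offers.
- The arm moves only by the tool servo_tool, never from a script. Its argument "commands" is a list of rows, each a list of 3 entries, a list of its own where there are three numbers: the shift along the tool's x, y, z in mm, then the turn about the tool's z in rad, then the finger opening in mm, from 0 to 85.4. In form: [[[dx, dy, dz], turn, jaw], ...]. A call has 1 to 20 rows; each row shifts and turns the commanded pose from where the row before left it, along the tool's axes as they then stand; what a row does not reach is not made up. A row lasts 1/8 s, in which the tool goes at most 62.5 mm and 10.7 degrees, less where a joint would pass 70% of its speed; a pose out of reach is approached as far as the arm can. A call with a gripper value outside its range is refused whole. The fingers move at their own pace and stop on an object; the grip force is fixed at half the most. Time passes only in rows, so rows that do not move let the fingers close. It gives the time, the measured TCP pose, the force, the opening and the grip force at its end, in the units of the state.
- ctrl.get_obs(): the state, without advancing time (a new reading comes with each control period).
- ctrl.camera(name): name is "side" or "top"; returns a dict with "color" (480x640x3 uint8, red, green, blue), "z_map" (480x640 float32, m along the optical axis (not along the pixel's ray), 0 where there is no reading), "fx", "fy", "cx", "cy" (pixels), "R" (3x3) and "t" (3): a world point X has camera coordinates R X + t. Camera axes: x right, y down, z forward; pixel columns grow to the right and rows downward; lengths in m; the calibration is good to about 2 mm. A picture is of the moment at which its call begins.
- ctrl.hand_in(): hands the job in; it is judged then, once.
The state is a dict: "time_s": time; "q": joint angles; "dq": joint speeds; "joint_efforts": joint torques, N m; "eef_pos": TCP position; "eef_rot": TCP orientation; "wrist_force": force on the tool from outside, world axes, zero at the start; "torque": the same for the moment, N m; "opening": opening from 0.0 (shut) to 1.0 (fully open); "grasp_force": force on a finger pad.
Only numpy, scipy, OpenCV 4.12 (cv2) and the standard library are available. Lean on these libraries where they do the work, as an engineer would, in place of code of your own. Each camera call takes 0.05 s, during which the arm holds its last target. There are 200 camera calls.

TASK

Take the ear defenders out of the open case and hang them over the middle of the drying rail's bar, the headband's crown resting square on the bar and one cup hanging on each side. Once they hang there released, fold the case lid fully shut. Leave the jars and the jar lid around the work where they are.

Things in the scene. Friction and masses are not known exactly. Their poses are not given: they have to be found in the camera images.
- ear_defenders: Compact rigid ear defenders, 136 high, 151 wide (y, cup to cup), 60 deep (x, through the arch), 0.16 kg: red cups (z 0 to 70) with black cushions 82 apart, black headband, grey crown pad. They stand on their cups on the case floor. Origin: centre of the underside; z up. The crown pad is 28 wide along x, about 70 long along y, z 116 to 136 at its middle; pinch it across x from above.
- crown (a point): Middle of the underside of the crown pad, 116 mm above the ear defenders' origin, same axes; it comes to rest on the bar. Fingertips kept above this level while pinching the pad stay clear of the bar.
- case: Fixed grey open box, 170 (x) by 210 (y) by 145 high, walls and floor 5 mm thick; origin at the centre of its underside on the table, x from its front towards the hinge side. It stands with its front towards the robot, turned up to 0.25 rad.
- case_lid (a joint): Angle of the case's blue lid, rad: 0 shut flat on the rim, 1.57 upright, start 1.55 to 1.8 (about upright or leaning back, away from the box), stop at 1.95. The stiff hinge keeps the lid at any angle; about 1.5 N at the free edge turns it. It may be pushed over from behind with closed fingers and pressed down.
- lid_hinge (a point): Middle of the lid's hinge line, on top of the case's far (+x) wall, 146 mm high. The lid is 8 mm thick and 210 wide and reaches 170 mm from here to its free edge, plus a middle tab 60 wide, 8 thick, 20 mm further. Shut, it extends along the case's -x with its outer face 8 mm above this point.
- lid_edge (a point): Point in the middle of the lid's free edge (where the tab begins), 170 mm from the hinge line, half way through the 8 mm thickness.
- rail: Fixed steel drying rail: a level bar of square tube, 18 wide and 16 high, along the rail's x on two posts 240 apart; each post stands on a flat foot 36 by 130 (across the bar) and ends in a black ball whose top is 157 mm high. Origin: centre on the table under the middle of the bar.
- bar_top (a point): Point on top of the bar, midway between the posts, 150 mm above the table; its x runs along the bar, y level across it, z up.
- full_jar_1: Bystander: full jam jar with gold lid, 70 diameter, 114 high, standing behind the work; origin at the centre of its underside.
- full_jar_2: Bystander: full jam jar with gold lid, 70 diameter, 114 high, standing behind the work on the right; origin at the centre of its underside.
- lid_3: Bystander: gold jar lid, 70 diameter, 15 high, lying between case and rail; origin at the centre of its underside.

How it is judged:
On the way, in this order (a step that is already met when the one before it is completed fails the run):
1. the ear defenders hang released over the bar, crown on the bar, a cup on each side (x of crown in the frame of bar_top between -0.075 and 0.075 m and y of crown in the frame of bar_top between -0.025 and 0.025 m and z of crown in the frame of bar_top between -0.008 and 0.012 m and angle between ear_defenders's own z axis and vertical below 0.35 rad and angle between the x axis of ear_defenders and the x axis of bar_top, either way round below 0.5 rad and contact force between the fingers and ear_defenders below 0.3 N), for 0.3 s.
2. the case lid is folded shut (value of joint case_lid below 0.05 rad), for 0.2 s.
At the end, for the whole second after the job is handed in: Ear defenders hang still and released on the bar: crown point within 75 mm of the bar's middle along it, 25 mm across it, 8 mm below to 12 mm above its top; tilted under 0.35 rad, turned under 0.5 rad from square. Case lid shut to within 0.05 rad (all of step 1 and linear speed of ear_defenders below 0.03 m/s and angular speed of ear_defenders below 0.4 rad/s and value of joint case_lid below 0.05 rad); the robot touches nothing.
It fails at once if a jar or the jar lid beside the work is shifted by more than 30 mm (distance of any of full_jar_1, full_jar_2, lid_3 from where it was at the start of the episode above 0.03 m).
It also fails if it takes over 64 s, if anything falls off the work surface, if the arm or the gripper's body presses on something with over 40 N, if the wrist force passes 120 N, or if a joint passes its speed limit or range.

## Working session

There is one attempt and no reset: what is moved stays moved. The work goes in short steps, Python scripts to look and compute and a tool call to move; the robot and the scene stay as the last step left them, time stands still between calls to the robot, and variables do not carry over. Pictures are saved under pics/ and viewed, at most 10 in all, crops included, and the job is handed in when it is done.

Besides the shell and the picture viewer there is one more tool, called after "Emit:" as name(argument=value, ...), one argument or row to a line, values as JSON. servo_tool: Moves the arm, as the interface text tells. Its arguments: {"type":"object","properties":{"commands":{"type":"array"}},"required":["commands"]}

```bash
mkdir -p pics; python3 - <<'E'
from bench import ctrl
import cv2,numpy as np,pickle
o=ctrl.get_obs();print({k:np.round(v,3) for k,v in o.items()})
d={}
for n in("top","side"):
    c=ctrl.camera(n);d[n]=c
    cv2.imwrite(f"pics/{n}0.png",c["color"][:,:,::-1]);print(n,c["fx"],c["cx"],c["cy"],np.round(c["R"],3).tolist(),np.round(c["t"],3))
pickle.dump(d,open("c0.pkl","wb"))
E
```

```text
{'time_s': np.float64(0.0), 'q': array([ 1.071,  0.182,  1.608,  0.   ,  1.354, -0.206]), 'dq': array([ 0.001, -0.   ,  0.   ,  0.002, -0.001,  0.   ]), 'joint_efforts': array([ 0.0000e+00, -4.4486e+01, -3.5134e+01, -0.0000e+00,  9.0000e-03,
        0.0000e+00]), 'eef_pos': array([0.166, 0.55 , 0.252]), 'eef_rot': array([-0.   ,  0.146,  0.989, -0.001]), 'wrist_force': array([-0.207,  0.325, -0.019]), 'torque': array([0.024, 0.012, 0.008]), 'grasp_force': np.float64(0.0), 'opening': np.float64(1.0)}
top 557.1872327441355 310.17402761729795 236.1112175754873 [[0.03, -0.999, 0.013], [-0.995, -0.031, -0.095], [0.096, -0.01, -0.995]] [-0.051  0.493  1.053]
side 537.2207237080569 324.422488060368 239.171377462024 [[0.965, -0.261, 0.015], [-0.184, -0.719, -0.67], [0.186, 0.644, -0.742]] [-0.517  0.149  0.992]
```

View pics/top0.png

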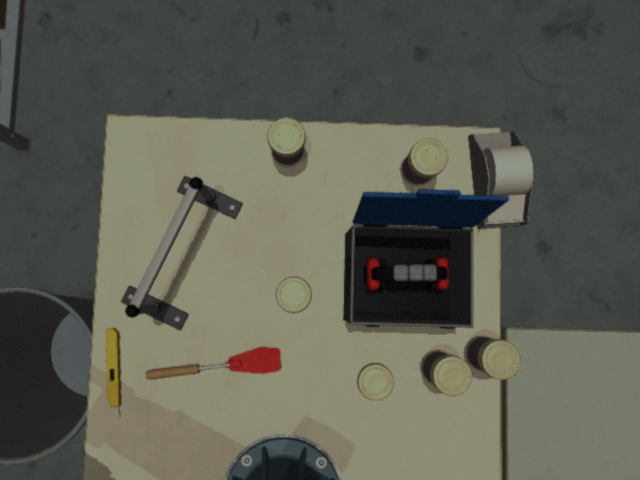

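View pics/side0.png

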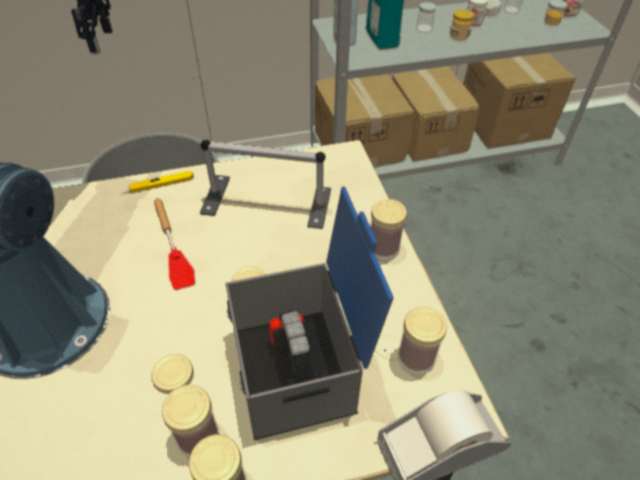

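The top view shows the case (345–472, 228–326), the pad inside it (393–437, 273), the blue lid (355–505, 192–228) and the rail with its balls at (196,184) and (132,311). One jar lid lies at (293,295) between the case and the rail. In the side view the pad is at (295,333) and the balls at (206,146) and (320,157). I'll measure these next.

```bash
cat > h.py <<'E'
import numpy as np,cv2
def ray(c,u,v,z):
    u=np.asarray(u,float);v=np.asarray(v,float)
    d=np.stack([(u-c["cx"])/c["fx"],(v-c["cy"])/c["fy"],np.ones_like(u)],-1)@c["R"]
    o=-c["R"].T@c["t"]; return o+d*((z-o[2])/d[...,2])[...,None]
def cloud(c):
    v,u=np.mgrid[:480,:640];z=c["z_map"]
    p=np.stack([(u-c["cx"])/c["fx"]*z,(v-c["cy"])/c["fy"]*z,z],-1)
    P=(p-c["t"])@c["R"];P[z==0]=np.nan;return P
def rect(P):
    (c,s,a)=cv2.minAreaRect(P[:,:2].astype(np.float32)*1000);return np.round(c,1),np.round(s,1),round(a,1)
E
python3 - <<'E'
import pickle,numpy as np,cv2
from h import *
d=pickle.load(open("c0.pkl","rb"))
for n in d:
    c=d[n];P=cloud(c);I=c["color"].astype(int);hsv=cv2.cvtColor(c["color"],cv2.COLOR_RGB2HSV)
    S=hsv[...,1].astype(int);V=hsv[...,2].astype(int);X,Y,Z=P[...,0],P[...,1],P[...,2]
    print(n)
    def show(l,m):
        m=cv2.morphologyEx(m.astype(np.uint8),cv2.MORPH_OPEN,np.ones((2,2)))>0
        Q=P[m];print(l,len(Q)); 
        if len(Q)>5: print('  med',np.round(np.nanmedian(Q,0),4),'lo',np.round(np.nanpercentile(Q,2,axis=0),3),'hi',np.round(np.nanpercentile(Q,98,axis=0),3),'rect',rect(Q[~np.isnan(Q[:,0])]))
    box=np.zeros((480,640),bool)
    if n=="top": box[240:315,360:460]=1
    else: box[285:370,265:325]=1
    show('pad',box&(S<60)&(V>80)&(Z>.1)&(Z<.16))
    red=(I[...,0]>110)&(I[...,1]<60); show('red',box&red)
    blue=(I[...,2]>I[...,0]+40); 
    if n=="top": blue[:150]=0; blue[240:]=0
    else: blue[:180]=0; blue[380:]=0; blue[:,:320]=0; blue[:,400:]=0
    show('blue',blue)
    Q=P[blue];Q=Q[~np.isnan(Q[:,0])];m=Q.mean(0);u,s,vt=np.linalg.svd(Q-m,full_matrices=False);print('  plane n',np.round(vt[2],3),'m',np.round(m,3),'sd',s[2]/len(Q)**.5)
    rail=np.zeros((480,640),bool)
    if n=="top": rail[170:330,115:250]=1
    else: rail[135:170,195:335]=1
    bl=rail&(V<45)&(Z>.135)&(Z<.165)
    k,lab,st,ce=cv2.connectedComponentsWithStats(bl.astype(np.uint8))
    for i in range(1,k):
        if st[i,4]>15: print(' ball',st[i],ce[i],np.round(ray(c,ce[i][0],ce[i][1],.148),4),np.round(np.nanmedian(P[lab==i],0),4))
    show('bar',rail&(V>60)&(Z>.13)&(Z<.16))
    cs=np.zeros((480,640),bool)
    if n=="top": cs[222:335,335:480]=1
    else: cs[255:440,220:370]=1
    show('rim',cs&(Z>.138)&(Z<.15)&(I[...,2]<=I[...,0]+30))
E
```

```text
top
pad 385
  med [ 0.4253 -0.2176  0.1385] lo [ 0.415 -0.252  0.132] hi [ 0.436 -0.186  0.144] rect (array([ 425.6, -218.7]), array([20.8, 68. ]), 1.6)
red 203
  med [ 0.4347 -0.1617  0.0737] lo [ 0.4   -0.289  0.07 ] hi [ 0.452 -0.149  0.077] rect (array([ 425.7, -219.2]), array([ 51.4, 142.1]), 1.8)
blue 615
  med [ 0.5289 -0.212   0.314 ] lo [ 0.526 -0.31   0.31 ] hi [ 0.533 -0.112  0.335] rect (array([ 529.4, -211.2]), array([  8.2, 204.4]), 0.0)
  plane n [-0.993 -0.003  0.116] m [ 0.53  -0.211  0.319] sd 0.0018335293227640936
 ball [189 178  14  22 138] [195.95652174 184.44202899] [0.5659 0.1645 0.148 ] [0.5654 0.1628 0.154 ]
 ball [126 295  22  22 146] [133.69178082 309.40410959] [0.3499 0.2584 0.148 ] [0.3492 0.2571 0.1538]
bar 1300
  med [0.4546 0.2116 0.1501] lo [0.359 0.167 0.143] hi [0.554 0.256 0.154] rect (array([456.8, 211.3]), array([ 16.1, 223.2]), 66.3)
rim 1692
  med [ 0.4242 -0.2215  0.1433] lo [ 0.326 -0.361 -0.002] hi [ 0.504 -0.108  0.148] rect (array([ 421.7, -234.8]), array([193.6, 255.5]), 0.3)
side
pad 731
  med [ 0.4267 -0.2289  0.1353] lo [ 0.414 -0.258 
[... 270 characters left out ...]
.2346  0.3117] lo [ 0.526 -0.316  0.165] hi [ 0.535 -0.117  0.333] rect (array([ 556.6, -146. ]), array([341.4,  75. ]), 69.4)
  plane n [-0.99  -0.003  0.14 ] m [ 0.525 -0.227  0.292] sd 0.0016343614900753921
 ball [201 141   8   9  50] [204.54 144.78] [0.3455 0.2525 0.148 ] [0.3455 0.2508 0.15  ]
 ball [317 154   7   8  39] [319.56410256 157.79487179] [0.565  0.1542 0.148 ] [0.5652 0.154  0.1483]
bar 1178
  med [0.4663 0.2073 0.144 ] lo [ 0.356  0.157 -0.724] hi [0.576 1.299 0.15 ] rect (array([505.5, 738.7]), array([1165.6,  282.3]), 87.8)
rim 1803
  med [ 0.4266 -0.2296  0.1417] lo [ 0.337 -0.319 -0.   ] hi [ 0.538 -0.111  0.149] rect (array([ 438.1, -159.5]), array([203.5, 319.9]), 0.0)
```

Emit:
servo_tool(
  commands=[
    [[0, 0, 0], 0.178, 55],
    [[0, 0, 0], 0.178, 55],
    [[0, 0, 0], 0.178, 55],
    [[0, 0, 0], 0.178, 55],
    [[0, 0, 0], 0.178, 55],
    [[0, 0, 0], 0.178, 55],
    [[0, 0, 0], 0.18, 55],
    [[0, 40, 0], 0, 55],
    [[0, 40, 0], 0, 55],
    [[0, 40, 0], 0, 55],
    [[0, 40, 0], 0, 55],
    [[-40, 40, 0], 0, 55],
    [[-40, 36, 0], 0, 55],
    [[-50, 0, 0], 0, 55],
    [[-50, 0, 0], 0, 55],
    [[-50, 0, 0], 0, 55],
    [[-50, 0, 0], 0, 55],
    [[-50, 0, 0], 0, 55],
  ],
)

```text
time_s: 2.35
eef_pos: [0.4115, 0.2258, 0.253]
eef_rot: [-0.0, 0.697, 0.717, -0.0]
wrist_force: [1.0, -0.9, 0.0]
opening: 0.642
grasp_force: 0.0
```

Emit:
servo_tool(
  commands=[
    [[-50, 0, 0], 0, 55],
    [[-50, 0, 0], 0, 55],
    [[-50, 0, 0], 0, 55],
    [[-50, 0, 0], 0, 55],
    [[-50, 0, 0], 0, 55],
    [[-50, 0, 0], 0, 55],
    [[-50, 0, 0], 0, 55],
    [[-50, 0, 0], 0, 55],
    [[-46, 0, 0], 0, 55],
    [[0, 0, 0], 0, 55],
    [[0, 0, 0], 0, 55],
  ],
)

```text
time_s: 3.72
eef_pos: [0.4245, -0.2178, 0.2527]
eef_rot: [-0.001, 0.697, 0.717, 0.0]
wrist_force: [0.1, 0.4, 0.4]
opening: 0.641
grasp_force: 0.0
```

Emit:
servo_tool(
  commands=[
    [[0, 1, 25], 0, 55],
    [[0, 0, 25], 0, 55],
    [[0, 0, 25], 0, 55],
    [[0, 0, 20], 0, 55],
    [[0, 0, 13], 0, 55],
    [[0, 0, 0], 0, 55],
    [[0, 0, 0], 0, 15],
    [[0, 0, 0], 0, 15],
    [[0, 0, 0], 0, 15],
    [[0, 0, 0], 0, 15],
    [[0, 0, 0], 0, 15],
    [[0, 0, 0], 0, 15],
  ],
)

```text
time_s: 5.22
eef_pos: [0.4267, -0.219, 0.1465]
eef_rot: [0.001, 0.697, 0.717, 0.0]
wrist_force: [0.9, 0.8, 6.6]
opening: 0.309
grasp_force: 60.2
```

Emit:
servo_tool(
  commands=[
    [[0, 0, -10], 0, 15],
    [[0, 0, -20], 0, 15],
    [[0, 0, -30], 0, 15],
    [[0, 0, -30], 0, 15],
    [[0, 0, -30], 0, 15],
    [[0, 0, -30], 0, 15],
    [[0, 0, -25], 0, 15],
    [[0, 0, -15], 0, 15],
    [[0, 0, 0], 0, 15],
    [[0, 0, 0], 0, 15],
  ],
)

```text
time_s: 6.48
eef_pos: [0.4254, -0.2181, 0.334]
eef_rot: [-0.001, 0.697, 0.717, -0.0]
wrist_force: [0.7, 0.2, -2.1]
opening: 0.307
grasp_force: 59.4
```

```bash
python3 - <<'E'
from bench import ctrl
import cv2
c=ctrl.camera("side");cv2.imwrite("pics/s1.png",c["color"][:,:,::-1]);print(ctrl.get_obs()["eef_pos"],ctrl.get_obs()["wrist_force"])
E
```

```text
[ 0.42540514 -0.21804014  0.33389243] [-0.04946128 -0.18111356 -1.4635517 ]
```

View pics/s1.png

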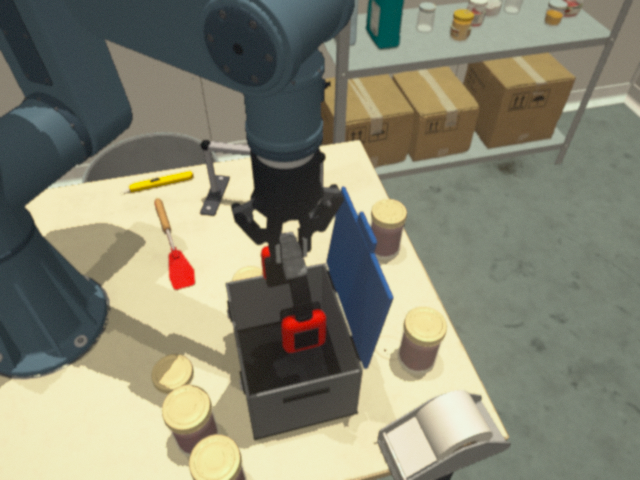

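The ear defenders are held level below the gripper: the near cup is at (303,330) and the pad at (290,255). Next I'll carry them over the bar.

Emit:
servo_tool(
  commands=[
    [[15, 3, 0], 0, 15],
    [[30, 3, 0], 0, 15],
    [[40, 5, 0], 0, 15],
    [[40, 5, 0], 0, 15],
    [[40, 5, 0], 0, 15],
    [[40, 5, 0], 0, 15],
    [[40, 5, 0], 0, 15],
    [[40, 5, 0], 0, 15],
    [[40, 3, 0], 0, 15],
    [[40, 3, 0], 0, 15],
    [[36, 2, 0], 0, 15],
    [[25, 0, 0], 0, 15],
    [[0, 0, 0], 0.1, 15],
    [[0, 0, 0], 0.12, 15],
    [[0, 0, 0], 0.12, 15],
    [[0, 0, 0], 0.105, 15],
    [[0, 0, 0], 0, 15],
    [[0, 0, 0], 0, 15],
  ],
)

```text
time_s: 8.78
eef_pos: [0.4571, 0.209, 0.335]
eef_rot: [-0.0, 0.837, 0.547, -0.0]
wrist_force: [-0.6, 0.5, -0.9]
opening: 0.309
grasp_force: 59.4
```

```bash
python3 - <<'E'
from bench import ctrl
import cv2,numpy as np
s=ctrl.camera("side");t=ctrl.camera("top")
cv2.imwrite("pics/s2.png",cv2.resize(np.hstack([s["color"][60:300,130:430],t["color"][140:380,60:360]])[:,:,::-1],(800,320)));print(ctrl.get_obs()["eef_pos"],ctrl.get_obs()["eef_rot"])
E
```

```text
[0.45733005 0.20886424 0.33514404] [-7.98711087e-05  8.37493926e-01  5.46446617e-01 -1.12325043e-04]
```

View pics/s2.png

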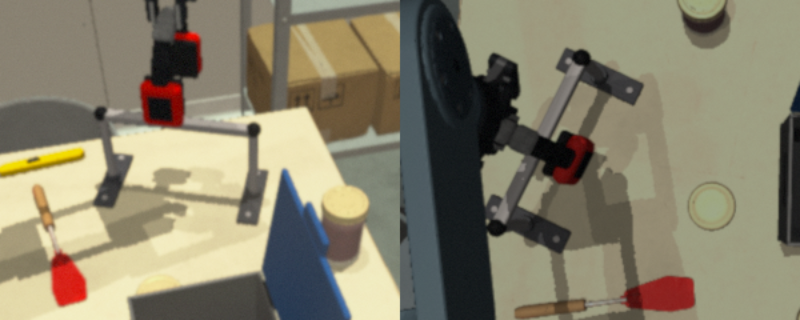

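The ear defenders are square to the bar and centred above it, with the cups straddling it. Now I'll lower them.

Emit:
servo_tool(
  commands=[
    [[0, 0, 15], 0, 15],
    [[0, 0, 25], 0, 15],
    [[0, 0, 25], 0, 15],
    [[0, 0, 25], 0, 15],
    [[0, 0, 25], 0, 15],
    [[0, 0, 20], 0, 15],
    [[0, 0, 12], 0, 15],
    [[0, 0, 5], 0, 15],
    [[0, 0, 3], 0, 15],
    [[0, 0, 3], 0, 15],
    [[0, 0, 0], 0, 15],
    [[0, 0, 0], 0, 15],
  ],
)

```text
time_s: 10.38
eef_pos: [0.4578, 0.2087, 0.1776]
eef_rot: [0.0, 0.838, 0.546, 0.0]
wrist_force: [0.5, -1.2, -0.9]
opening: 0.313
grasp_force: 59.3
```

Emit:
servo_tool(
  commands=[
    [[0, 0, 2], 0, 15],
    [[0, 0, 1], 0, 15],
    [[0, 0, 0], 0, 15],
    [[0, 0, 0], 0, 15],
  ],
)

```text
time_s: 10.88
eef_pos: [0.4583, 0.2089, 0.1758]
eef_rot: [0.0, 0.838, 0.546, 0.001]
wrist_force: [-2.7, -0.6, 8.0]
opening: 0.312
grasp_force: 60.7
```

Wrist force rose to 8 N, so the crown is on the bar. I'll release, rise and look.

Emit:
servo_tool(
  commands=[
    [[0, 0, 0], 0, 32],
    [[0, 0, 0], 0, 38],
    [[0, 0, 0], 0, 45],
    [[0, 0, 0], 0, 55],
    [[0, 0, 0], 0, 55],
    [[0, 0, 0], 0, 55],
    [[0, 0, -10], 0, 55],
    [[0, 0, -20], 0, 55],
    [[0, 0, -40], 0, 55],
    [[0, 0, -50], 0, 55],
    [[0, 0, -50], 0, 55],
    [[0, 0, -50], 0, 55],
    [[0, 0, -30], 0, 55],
    [[0, 0, 0], 0, 55],
  ],
)

```text
time_s: 12.62
eef_pos: [0.4583, 0.2089, 0.4281]
eef_rot: [0.001, 0.838, 0.546, 0.003]
wrist_force: [0.3, 0.1, -0.5]
opening: 0.646
grasp_force: 0.0
```

```bash
python3 - <<'E'
from bench import ctrl
import cv2,numpy as np
s=ctrl.camera("side");t=ctrl.camera("top")
cv2.imwrite("pics/s3.png",cv2.resize(np.hstack([s["color"][60:300,130:430],t["color"][140:380,60:360]])[:,:,::-1],(800,320)));print(ctrl.get_obs()["eef_pos"],ctrl.get_obs()["q"])
E
```

```text
[0.45728188 0.2086488  0.42410706] [ 1.91503315e-01 -7.32411133e-02  1.53579614e+00 -7.40148927e-06
  1.67911979e+00  6.07427748e-01]
```

View pics/s3.png

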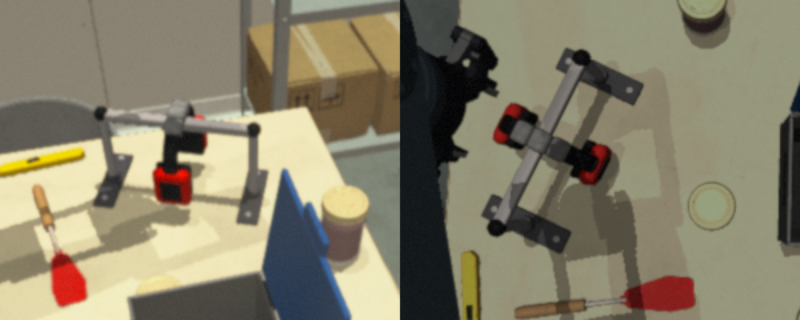

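The ear defenders hang centred, square and level, with one cup on each side of the bar. Next I'll take the closed fingers over behind the lid.

Emit:
servo_tool(
  commands=[
    [[0, 0, -10], -0.105, 0],
    [[0, 0, 0], -0.105, 0],
    [[0, 0, 0], -0.105, 0],
    [[0, 0, 0], -0.105, 0],
    [[-30, 15, 0], 0, 0],
    [[-40, 20, 0], 0, 0],
    [[-40, 20, 0], 0, 0],
    [[-40, 20, 0], 0, 0],
    [[-40, 20, 0], 0, 0],
    [[-40, 20, 0], 0, 0],
    [[-40, 20, 0], 0, 0],
    [[-40, 10, 0], 0, 0],
    [[-40, 0, 0], 0, 0],
    [[-40, 0, 0], 0, 0],
    [[-35, 0, 0], 0, 0],
    [[0, 0, 0], 0, 0],
    [[0, 0, 0], 0, 0],
  ],
)

```text
time_s: 14.85
eef_pos: [0.604, -0.2152, 0.4329]
eef_rot: [-0.001, 0.706, 0.709, -0.0]
wrist_force: [-0.5, -0.1, 0.1]
opening: -0.005
grasp_force: 0.0
```

Emit:
servo_tool(
  commands=[
    [[0, 0, 30], 0, 0],
    [[0, 0, 35], 0, 0],
    [[0, 0, 35], 0, 0],
    [[0, 0, 25], 0, 0],
    [[0, 0, 0], 0, 0],
    [[0, -20, 0], 0, 0],
    [[0, -20, 0], 0, 0],
    [[0, -12, 0], 0, 0],
    [[0, -12, 0], 0, 0],
    [[0, -12, 0], 0, 0],
    [[0, -12, 1], 0, 0],
    [[0, -12, 1], 0, 0],
    [[0, -12, 1], 0, 0],
    [[0, 0, 0], 0, 0],
  ],
)

```text
time_s: 16.6
eef_pos: [0.4925, -0.2161, 0.3088]
eef_rot: [0.002, 0.706, 0.709, 0.0]
wrist_force: [-1.4, 0.1, 4.9]
opening: -0.001
grasp_force: 1.3
```

```bash
python3 - <<'E'
from bench import ctrl
import cv2,numpy as np
s=ctrl.camera("side")
cv2.imwrite("pics/s4.png",s["color"][:,:,::-1]);print(ctrl.get_obs()["eef_pos"],ctrl.get_obs()["wrist_force"])
E
```

```text
[ 0.49265898 -0.21619439  0.30864646] [-1.82558772  1.41288385  7.36592524]
```

View pics/s4.png

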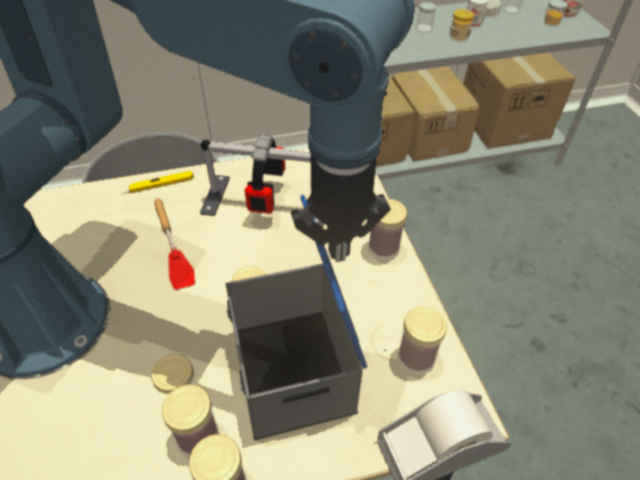

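The lid is being pushed over by the fingertips, which touch at (340,245). A small upward force suggests the tab is close to the gripper body, so I'll raise slightly and continue along the arc.

Emit:
servo_tool(
  commands=[
    [[0, 0, -9], 0, 0],
    [[0, -10, 0], 0, 0],
    [[0, -10, 1], 0, 0],
    [[0, -8, 4], 0, 0],
    [[0, -8, 7], 0, 0],
    [[0, 0, 0], 0, 0],
  ],
)

```text
time_s: 17.4
eef_pos: [0.4552, -0.2161, 0.3023]
eef_rot: [-0.001, 0.706, 0.708, -0.0]
wrist_force: [-0.5, -0.3, 0.3]
opening: 0.002
grasp_force: 0.0
```

Emit:
servo_tool(
  commands=[
    [[0, 0, 9], 0, 0],
    [[0, -10, 6], 0, 0],
    [[0, -10, 7], 0, 0],
    [[0, -10, 8], 0, 0],
    [[0, -8, 9], 0, 0],
    [[0, -8, 9], 0, 0],
    [[0, -8, 10], 0, 0],
    [[0, -6, 10], 0, 0],
    [[0, -5, 11], 0, 0],
    [[0, -5, 11], 0, 0],
    [[0, -3, 11], 0, 0],
    [[0, -3, 11], 0, 0],
    [[0, 0, 6], 0, 0],
    [[0, 0, 5], 0, 0],
    [[0, 0, 0], 0, 0],
  ],
)

```text
time_s: 19.27
eef_pos: [0.3802, -0.2165, 0.18]
eef_rot: [-0.0, 0.706, 0.709, 0.0]
wrist_force: [-0.4, 0.4, 0.6]
opening: 0.003
grasp_force: 0.0
```

Emit:
servo_tool(
  commands=[
    [[0, 0, 3], 0, 0],
    [[0, 0, 2], 0, 0],
    [[0, 0, 2], 0, 0],
    [[0, 0, 1], 0, 0],
    [[0, 0, 0], 0, 0],
  ],
)

```text
time_s: 19.9
eef_pos: [0.3806, -0.2169, 0.1752]
eef_rot: [0.0, 0.705, 0.709, -0.0]
wrist_force: [-9.1, 7.9, 26.0]
opening: 0.004
grasp_force: 13.2
```

Wrist force jumped to 26 N, so the lid is shut on the rim. I'll retreat and check.

Emit:
servo_tool(
  commands=[
    [[0, 0, -10], 0, 0],
    [[0, 0, -25], 0, 0],
    [[0, 0, -40], 0, 0],
    [[0, 0, -40], 0, 0],
    [[0, 0, -30], 0, 0],
    [[-20, -20, 0], 0, 0],
    [[-30, -20, 0], 0, 0],
    [[0, 0, 0], 0, 0],
    [[0, 0, 0], 0, 0],
  ],
)

```text
time_s: 21.02
eef_pos: [0.3405, -0.2665, 0.3172]
eef_rot: [-0.0, 0.706, 0.708, 0.0]
wrist_force: [1.2, -0.2, 0.3]
opening: 0.002
grasp_force: 0.0
```

```bash
python3 - <<'E'
from bench import ctrl
from h import *
o=ctrl.get_obs();print(o["eef_pos"],o["wrist_force"],o["time_s"])
t=ctrl.camera("top");s=ctrl.camera("side")
for c in(t,s):
    P=cloud(c);I=c["color"].astype(int);m=(I[...,2]>I[...,0]+40)&(P[...,2]>.1)&(P[...,2]<.2)&(P[...,0]>.3)&(P[...,0]<.53)&(P[...,1]<-.1)&(P[...,1]>-.33)
    Q=P[m];print(len(Q));
    if len(Q)>50:
        a=np.linalg.lstsq(np.c_[Q[:,:2],np.ones(len(Q))],Q[:,2],rcond=None)[0];print(a,Q.min(0),Q.max(0))
cv2.imwrite("pics/s5.png",cv2.resize(np.hstack([s["color"],t["color"]])[:,:,::-1],(800,300)))
E
```

```text
[ 0.34052567 -0.26654764  0.31718136] [ 1.18189657 -0.21216799  0.33470931] 21.025
12191
[ 0.00053721 -0.00035623  0.15402506] [ 0.31726746 -0.31445584  0.14686944] [ 0.50581486 -0.10582675  0.16122016]
12665
[0.00074591 0.00216673 0.15231492] [ 0.31646002 -0.31958229  0.11194741] [ 0.50622204 -0.10895856  0.15721229]
```

View pics/s5.png

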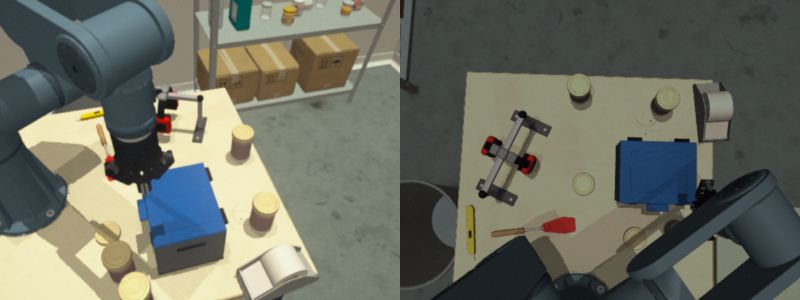

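The lid is flat and level: its slope is about 0.001 and its face is at 154 mm. The ear defenders hang centred on the bar, and the bystanders have not moved.

```bash
python3 -c "
from bench import ctrl
print(ctrl.hand_in())"
```

```text
the job is handed in; nothing more can be done
None
```

I hung the ear defenders square and centred on the bar, shut the case lid flat, left the jars and jar lid where they were, and handed the job in at about 21 s; hand-in returned no verdict.

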